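Open the tall powder jar and set its cap on the coaster

TASK

Unscrew the cap of the tall jar that is fixed on the wooden stand: turn it counterclockwise (seen from above) through its coarse quick thread until the bar on its top lies along the stand's long side, and keep hold of it as it comes free. Lift it off and set it down the right way up, without dropping it, in the middle of the round cork coaster, and let go. Leave the short jar where it stands.

Things in the scene. Friction and masses are not known exactly. Their poses are not given: they have to be found in the camera images.
- cap: Round knurled aluminium cap on the tall jar, 50 mm wide, 36 mm high, 90 g, plus a dark raised bar (42 x 7 x 4 mm) across its top. Origin: centre of its underside; x along the bar, z up. Bar at first 60-85 deg clockwise of the stand's long side; free when turned counterclockwise to within 25 deg of it (stop 29 deg beyond). It turns easily, without rising. Grip its round side near the top, 20-60 N.
- tall_jar: Steel jar, 58 mm wide, fixed on an immovable wooden stand 110 x 76 x 20 mm. Origin: centre of the stand's underside, on the jar's axis; x along the stand's long side, z up. Heights above the origin: shoulder 62 mm, neck top 88 mm, seated cap's underside 66 mm and flat top 102 mm. Neck 30 mm wide, 39 mm over its threads; lift the freed cap 30 mm to clear it.
- coaster: Flat round cork coaster, 110 mm in diameter and 8 mm thick, stuck to the mat. Origin: centre of its underside; z up.
- short_jar: Bystander: shorter, wider steel jar (72 mm in diameter) with a cap like the other, standing loose with no wooden stand, 68 mm high to the flat of its cap. Origin: centre of its underside.
There are look-alikes about, which are no part of the job. Leave any blue, green or pink look-alike of the cap alone.

How it is judged (in metres and radians):
On the way, in this order (a step that is already met when the one before it is completed fails the run):
1. the cap, still on the jar, is turned counterclockwise until its bar lies within 29 degrees of the stand's long side (angle between the x axis of cap and the x axis of tall_jar, either way round below 0.506 rad and horizontal distance between cap and tall_jar below 0.015 m).
2. the cap is lifted clear of the neck in the fingers (z of cap in the frame of tall_jar above 0.09 m and contact force between the fingers and cap above 1 N), for 0.1 s.
At the end, for the whole second after the job is handed in: The cap rests still and released, right way up (within 10 degrees), on the cork coaster, its axis within 25 mm of the coaster's centre; the short jar is within 30 mm of where it started (horizontal distance between cap and coaster below 0.025 m and z of cap in the frame of coaster between 0.004 and 0.013 m and angle between cap's own z axis and vertical below 0.17 rad and linear speed of cap below 0.03 m/s and distance of short_jar from where it was at the start of the episode below 0.03 m); the robot touches nothing.
It fails at once if the cap is dropped: out of the fingers, off the jar and more than 30 mm above the coaster's top (contact force between the fingers and cap below 0.05 N and horizontal distance between cap and tall_jar above 0.03 m and height (world z) of cap above 0.04 m).
It fails at once if the short jar is pushed 30 mm or more, or tipped (distance of short_jar from where it was at the start of the episode above 0.03 m or angle between short_jar's own z axis and vertical above 0.3 rad).
It also fails if it takes over 43 s, if anything falls off the work surface, if the arm or the gripper's body presses on something with over 40 N, if the wrist force passes 120 N, or if a joint passes its speed limit or range.

ROBOT

A 6-joint arm with a two-finger parallel gripper is mounted at the origin on the work surface. World frame = base frame: x ahead of the robot, y to its left, z up, the work surface at z = 0. Lengths are in mm, angles in rad, forces in N, time in s.
With the tool pointing down it reaches from about 275 to 825 mm from the base axis. Payload 4.9 kg.
Tool frame: the origin (TCP) lies at the very end of the fingers, on their centre line; the grasp point (between the pads) lies 19 mm behind it; x points along the fingers, y is the direction in which the jaws open and shut, and the axes are right-handed (so a half turn about x gives the same grasp; the last joint's range is limited). The gripper opens to 85 mm and grips with 20 to 120 N. Pads are 22 mm wide; open, the fingers measure 114 mm over their backs; the gripper's body (76 mm by 85 mm) begins 54 mm behind the grasp point. The pads swing forward as they close: fully open they stand 13 mm farther back than shut.
Start: joints at [1.202, 0.326, -0.193, 1.052, 0, 1.437], TCP at [127.95, 534.928, 231.281] pointing down, gripper open.
Joint ranges: [-2.65, 2.65], [-0.97, 1.79], [-1.3, 1.35], [-1.93, 2.1], [-1.47, 1.37], [-3.14, 3.14]. Speed limits (rad/s): [2.57, 2.57, 3.14, 3.14, 3.14, 3.14].

INTERFACE

Orientations are given as a rotation vector (axis times angle).
In Python, from station import r, capture gives the robot as it stands.
- The arm moves only by the tool send_rows, never from a script. Its arguments are lists of equal length, an entry for each row: "rot": the turn, a rotation vector about the tool's x, y, z in rad, a list of three; "linear": the shift along the tool's x, y, z in mm, a list of three; "fingers": the finger opening in mm, from 0 to 85.4. A call has exactly 8 rows; each row is the pose to reach, as a shift and turn from the pose commanded when the call began, along the tool's axes at that moment; what a row does not reach only later rows make up. A row lasts 1/8 s, in which the tool goes at most 62.5 mm and 10.7 degrees, less where a joint would pass 70% of its speed; a pose out of reach is approached as far as the arm can. A call with a gripper value outside its range is refused whole. The fingers move at their own pace and stop on an object; the grip force is fixed at half the most. Time passes only in rows, so rows that repeat a pose let the fingers close, or fill a call up. It gives the time, the measured TCP pose, the force and the opening at its end, in the units of the state.
- r.state(): the state, without advancing time (a new reading comes with each control period).
- capture(name): name is "side" or "top"; returns a dict with "img" (420x560x3 uint8, blue, green, red), "fx", "fy", "cx", "cy" (pixels), "cam_to_world" (4x4, takes a point from camera to world coordinates). Camera axes: x right, y down, z forward; pixel columns grow to the right and rows downward; lengths in mm; the calibration is good to about 2 mm. A picture is of the moment at which its call begins. There is no depth.
- r.finish_job(): hands the job in, once; it reports no verdict.
The state is a dict: "clock": time; "q": joint angles; "qvel": joint speeds; "joint_torque": joint torques, N m; "eef_pos": TCP position; "ee_rot": TCP orientation; "contact_force": force on the tool from outside, world axes, zero at the start; "torque": the same for the moment, N m; "gripper_width": finger opening in mm.
Only numpy, scipy, OpenCV 4.12 (cv2) and the standard library are available. Lean on these libraries where they do the work, as an engineer would, in place of code of your own. Each camera call takes 0.05 s, during which the arm holds its last target.

## Working session

There is one attempt and no reset: what is moved stays moved. The work goes in short steps, Python scripts to look and compute and a tool call to move; the robot and the scene stay as the last step left them, time stands still between calls to the robot, and variables do not carry over. Pictures are saved under pics/ and viewed, and the job is handed in when it is done.

Besides the shell and the picture viewer there is one more tool, called after "Emit:" as a command line: name --argument value ..., lists and objects as JSON in quotes. send_rows: Moves the arm, as the interface text tells. Its arguments: {"type":"object","properties":{"rot":{"type":"array"},"linear":{"type":"array"},"fingers":{"type":"array"}},"required":["rot","linear","fingers"]}

```bash
mkdir -p pics; ls; python3 - <<'E'
from station import r, capture
import cv2,pickle
d={}
for n in("side","top"):
    c=capture(n);cv2.imwrite(f"pics/{n}0.png",c["img"]);d[n]=c
    print(n,c["fx"],c["fy"],c["cx"],c["cy"],c["cam_to_world"])
pickle.dump(d,open("c0.pkl","wb"))
s=r.state();print(s)
E
```

```text
pics
side 507.88564886544185 507.88564886544185 285.4566565032219 203.49006824417197 [[ 9.96156388e-01 -6.31950934e-02  6.06533707e-02  4.75755788e+02]
 [-8.73274327e-02 -6.62686290e-01  7.43788142e-01 -6.97821876e+02]
 [-6.80960391e-03 -7.46226012e-01 -6.65657846e-01  7.70861980e+02]
 [ 0.00000000e+00  0.00000000e+00  0.00000000e+00  1.00000000e+00]]
top 392.7105166560811 392.7105166560811 277.08821640038866 208.38624747075377 [[ 7.10380247e-02 -9.74521141e-01  2.12749019e-01  3.39750692e+02]
 [-9.97466750e-01 -7.01938457e-02  1.15285187e-02  9.22480549e+01]
 [ 3.69888669e-03 -2.13029036e-01 -9.77038867e-01  1.05881221e+03]
 [ 0.00000000e+00  0.00000000e+00  0.00000000e+00  1.00000000e+00]]
{'clock': 0.1, 'q': array([ 1.20181752e+00,  3.26862981e-01, -1.93461793e-01,  1.05201479e+00,
        9.05571436e-06,  1.43659211e+00]), 'qvel': array([ 8.14103802e-04, -8.19837914e-04,  3.51163722e-03, -2.01370796e-04,
        2.00427673e-06, -9.83673403e-04]), 'joint_torque': array([-3.51321489e-05, -4.44239509e+01,  2.63037086e+01,  7.95805041e-03,
       -1.17618429e-04, -2.49445657e-05]), 'eef_pos': array([127.74445594, 534.43083085, 230.59222418]), 'ee_rot': array([ 0.18315056,  1.56331928, -0.18549936]), 'contact_force': array([ 0.25927152, -1.14300678, -0.16760221]), 'torque': array([-0.01808405, -0.00549559, -0.05199214]), 'gripper_width': 85.33728967313048}
```

View pics/side0.png

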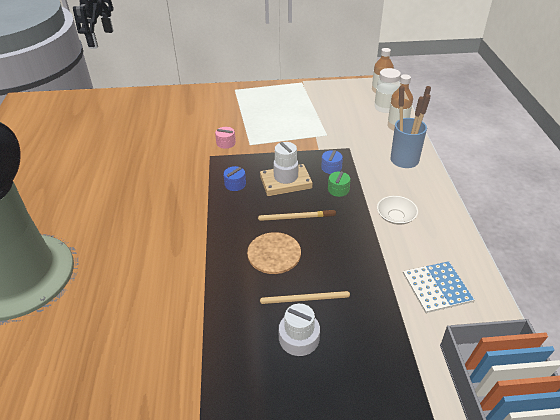

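View pics/top0.png

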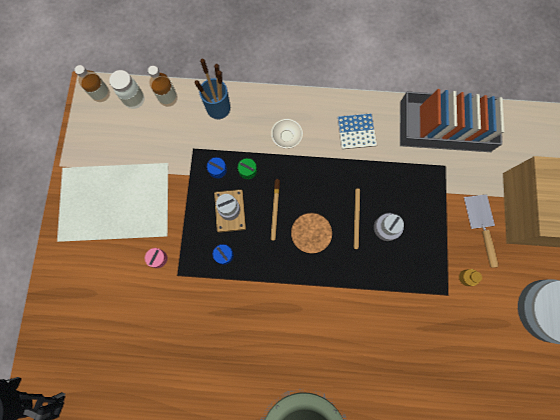

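Candidates for the cap, by top-view pixel:
- silver cap on the stand (228,205), in the side view (286,150)
- silver cap on the short jar with no stand (392,224)
- blue (216,167) and (222,254)
- green (247,168)
- pink (154,258)

I choose the one on the wooden stand. I'll check it in a close crop.

```bash
cat > h.py <<'E'
import numpy as np
def ray(c,u,v):
    T=c["cam_to_world"];d=T[:3,:3]@np.array([(u-c["cx"])/c["fx"],(v-c["cy"])/c["fy"],1.]);return T[:3,3],d/np.linalg.norm(d)
def onz(c,u,v,z):
    o,d=ray(c,u,v);return o+d*(z-o[2])/d[2]
def proj(c,p):
    T=c["cam_to_world"];q=T[:3,:3].T@(np.asarray(p,float)-T[:3,3]);return q[0]/q[2]*c["fx"]+c["cx"],q[1]/q[2]*c["fy"]+c["cy"]
def tri(a,ua,b,ub):
    o1,d1=ray(a,*ua);o2,d2=ray(b,*ub)
    s=np.linalg.lstsq(np.c_[d1,-d2],o2-o1,rcond=None)[0]
    p,q=o1+s[0]*d1,o2+s[1]*d2
    return (p+q)/2,np.linalg.norm(p-q)
E
python3 - <<'E'
import cv2,pickle,numpy as np
d=pickle.load(open("c0.pkl","rb"))
a=cv2.resize(d["top"]["img"][180:240,200:260],None,fx=6.6,fy=6.6,interpolation=cv2.INTER_CUBIC)
b=cv2.resize(d["side"]["img"][135:199,254:318],None,fx=6.2,fy=6.2,interpolation=cv2.INTER_CUBIC)
cv2.imwrite("pics/crop0.png",np.hstack([a[:396,:396],b[:396,:396]]))
E
```

```text
(no output)
```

View pics/crop0.png

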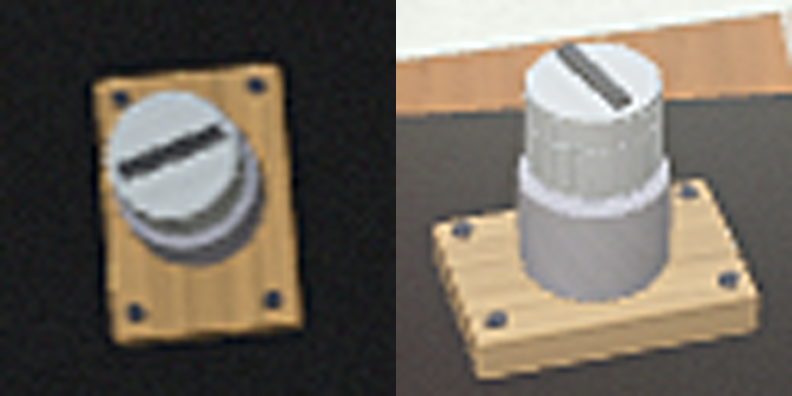

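The crop confirms it: a silver knurled cap with a dark bar (top view about (226,203)), on the steel jar on the wooden stand. Next I measure.

```bash
cat > meas.py <<'E'
import cv2,pickle,numpy as np,sys
from h import *
def ellipse_center(c,cx,cy,rad,lo=180):
    g=cv2.cvtColor(c["img"],cv2.COLOR_BGR2GRAY)
    return g
E
python3 - <<'E'
import cv2,pickle,numpy as np
from h import *
d=pickle.load(open("c0.pkl","rb"));t,s=d["top"],d["side"]
def blob(m,near):
    n,l,st,ce=cv2.connectedComponentsWithStats(m.astype(np.uint8))
    ok=[i for i in range(1,n) if st[i,4]>15]
    i=min(ok,key=lambda i:np.hypot(*(ce[i]-near)));return (l==i).astype(np.uint8),st[i],ce[i]
def big(m):
    cs,_=cv2.findContours(m,cv2.RETR_EXTERNAL,cv2.CHAIN_APPROX_NONE);return max(cs,key=cv2.contourArea)
# stand
for n,c,near in(("top",t,(230,210)),("side",s,(287,180))):
    hsv=cv2.cvtColor(c["img"],cv2.COLOR_BGR2HSV)
    m=cv2.inRange(hsv,(8,60,90),(30,255,255))
    x,y=near; w=np.zeros_like(m);w[y-45:y+45,x-45:x+45]=m[y-45:y+45,x-45:x+45]
    b,st,ce=blob(w,near); h=cv2.convexHull(big(b));print(n,"stand",st)
    if n=="top":
        P=np.array([onz(c,*p[0],20)[:2] for p in h],np.float32)
        rr=cv2.minAreaRect(P);print("rect",rr,cv2.boxPoints(rr).round(1).tolist())
# cap top disc : bright
for n,c,near in(("top",t,(226,203)),("side",s,(286,149))):
    g=cv2.cvtColor(c["img"],cv2.COLOR_BGR2GRAY);x,y=near
    print(n,g[y-14:y+18:2,x-14:x+16:2])
# coaster
for n,c,near in(("top",t,(311,233)),("side",s,(274,253))):
    hsv=cv2.cvtColor(c["img"],cv2.COLOR_BGR2HSV)
    m=cv2.inRange(hsv,(5,50,70),(30,255,255));x,y=near;w=np.zeros_like(m);w[y-35:y+35,x-35:x+35]=m[y-35:y+35,x-35:x+35]
    b,st,ce=blob(cv2.morphologyEx(w,cv2.MORPH_CLOSE,np.ones((5,5))),near);e=cv2.fitEllipse(cv2.convexHull(big(b)));print(n,"coaster",e,onz(c,*e[0],7))
E
```

```text
top stand [214 190  32  42 638]
rect ((551.5582275390625, 232.75701904296875), (110.83415222167969, 77.23895263671875), 10.050365447998047) [[490.29998779296875, 261.1000061035156], [503.70001220703125, 185.10000610351562], [612.9000244140625, 204.39999389648438], [599.4000244140625, 280.5]]
side stand [260 164  53  32 825]
top [[ 31  25  21  27  24  24  20  21  17  18  22  26  38  58  47]
 [ 28  26  45  48  52  71 104 139 149 159 144 159 161 135 161]
 [ 22 115 152 131 147 141 150 150 142 142 130 147 145  57 113]
 [ 26  81 136  54 145 193 187 189 192 182 141 144 150 165 149]
 [ 27  74 148 184 188 190 189 185 190 189 196 133 149 157 143]
 [ 25  41 155 193 189 189 188 193 193 172  51 195 129 158 146]
 [ 25  35 152 190 190 192 199  96  52  57 106 177 115 159 141]
 [ 25  11 174 195 169  83  57  68  85 207 197 194 124 138 146]
 [ 25  11 163  47  60  62 154 200 195 188 186 187  73 136 152]
 [ 28  10 172 167 202 198 190 187 182 188 194 169  82 142 122]
 [ 26  12 128 174 192 184 185 190 193 194 182  82 114 122 114]
 [ 25  14 131 142 163 192 195 193 195 176  87  91 173  63 132]
 [ 25  21 112 
[... 861 characters left out ...]
169 100 103]
 [ 99 108 171 178 180 177 178 171 171 169 161 160 169  98 103]
 [100 112 166 181 179 181 180 179 174 168 167 164 168  99 103]
 [ 94 109 164 175 177 165 185 181 177 168 162 153 166  95  99]
 [ 88 232 163 176 179 169 176 176 174 168 162 151 159  81  95]
 [ 85 225 179 174 177 166 177 176 172 167 157 143 214  93  87]
 [ 89 197 212 182 175 164 176 172 169 162 175 213 216 162 115]]
top coaster ((311.1995849609375, 232.68048095703125), (40.194068908691406, 41.43013381958008), 106.35675811767578) [508.3055716    7.82309505   7.        ]
side coaster ((258.6523132324219, 249.71456909179688), (73.04432678222656, 108.17485046386719), 76.66661834716797) [478.1813794  19.0220231   7.       ]
```

```bash
cat > capm.py <<'E'
import cv2,numpy as np
from h import *
def disc(c,near,lo,hi=256,maxsat=40,win=24):
    g=cv2.cvtColor(c["img"],cv2.COLOR_BGR2GRAY);hs=cv2.cvtColor(c["img"],cv2.COLOR_BGR2HSV)
    m=((g>=lo)&(g<hi)&(hs[...,1]<maxsat)).astype(np.uint8);x,y=near;w=np.zeros_like(m);w[y-win:y+win,x-win:x+win]=m[y-win:y+win,x-win:x+win]
    w=cv2.morphologyEx(w,cv2.MORPH_CLOSE,np.ones((5,5)));w=cv2.morphologyEx(w,cv2.MORPH_OPEN,np.ones((3,3)))
    n,l,st,ce=cv2.connectedComponentsWithStats(w);i=l[y,x]
    if i==0:return None
    cs,_=cv2.findContours((l==i).astype(np.uint8),cv2.RETR_EXTERNAL,cv2.CHAIN_APPROX_NONE)
    return cv2.fitEllipse(cv2.convexHull(max(cs,key=cv2.contourArea))),st[i]
def bar(c,center,rad,z,lo=130):
    g=cv2.cvtColor(c["img"],cv2.COLOR_BGR2GRAY)
    v,u=np.mgrid[0:g.shape[0],0:g.shape[1]]
    m=(np.hypot(u-center[0],v-center[1])<rad)&(g<lo)
    n,l,st,ce=cv2.connectedComponentsWithStats(m.astype(np.uint8));i=1+np.argmax(st[1:,4])
    vs,us=np.nonzero(l==i);P=np.array([onz(c,a,b,z)[:2] for a,b in zip(us,vs)])
    q=P-P.mean(0);w,V=np.linalg.eigh(q.T@q);d=V[:,1]
    return np.degrees(np.arctan2(d[1],d[0]))%180,P.mean(0),len(P),np.sqrt(w/len(P)*12)
E
python3 - <<'E'
import pickle
from capm import *
d=pickle.load(open("c0.pkl","rb"));t,s=d["top"],d["side"]
et=disc(t,(226,207),165,maxsat=40);es=disc(s,(281,151),205,239);print(et,es)
print("top",onz(t,*et[0][0],102));
if es: print("side",onz(s,*es[0][0],102),tri(t,et[0][0],s,es[0][0]))
print(bar(t,et[0][0],8.5,105.));
print(bar(s,(286.,150.),7.5,105.,160))
# coaster side
hsv=cv2.cvtColor(s["img"],cv2.COLOR_BGR2HSV);
print(hsv[253,245:305:4].tolist())
m=cv2.inRange(hsv,(5,50,70),(30,255,255));m[:,:215]=0
w=np.zeros_like(m);w[228:276,240:308]=m[228:276,240:308];w=cv2.morphologyEx(w,cv2.MORPH_CLOSE,np.ones((5,5)))
cs,_=cv2.findContours(w,0,1);k=max(cs,key=cv2.contourArea);e=cv2.fitEllipse(cv2.convexHull(k));print(e,onz(s,*e[0],5))
# proj stand centre into both
for c in(t,s):print([np.round(proj(c,p),1).tolist() for p in([551.6,232.8,20],[551.6,232.8,102])])
# short jar
es=disc(t,(388,222),165);print(es, onz(t,*es[0][0],68) if es else 0)
E
```

```text
(((226.02516174316406, 204.78248596191406), (19.25439453125, 23.452463150024414), 167.7235565185547), array([216, 194,  20,  23, 345], dtype=int32)) (((284.5584716796875, 146.744140625), (14.334051132202148, 22.703266143798828), 96.988037109375), array([275, 140,  21,  15, 250], dtype=int32))
top [548.1217614  231.39144568 102.        ]
side [551.5163124  241.80830564 102.        ] (array([548.6120237 , 230.54370795, 109.43796784]), np.float64(4.137238939157118))
(np.float64(117.04339659021704), array([552.61170544, 233.71952028]), 50, array([ 7.8032268 , 39.90488615]))
(np.float64(117.30881251513125), array([554.85305319, 233.19663351]), 35, array([ 8.54592302, 35.91761989]))
[[11, 60, 72], [16, 98, 224], [16, 96, 216], [15, 100, 215], [15, 105, 192], [15, 111, 184], [16, 108, 192], [16, 100, 210], [15, 99, 219], [15, 99, 213], [16, 99, 214], [16, 100, 214], [15, 98, 210], [15, 101, 208], [156, 28, 46]]
((267.5965270996094, 249.05206298828125), (59.5229377746582, 85.72940826416016), 85.43054962158203) [496.62223124  21.03223713   5.        ]
[[229.4, 210.2], [225.6, 203.4]]
[[285.2, 177.5], [284.9, 149.1]]
(((391.1172180175781, 225.01309204101562), (22.48663330078125, 24.908828735351562), 141.9015655517578), array([382, 214,  21,  24, 359], dtype=int32)) [ 533.00337986 -190.48684845   68.        ]
```

```bash
python3 - <<'E'
import pickle,numpy as np
from h import *
from scipy.spatial.transform import Rotation as R
from station import r
s=r.state();M=R.from_rotvec(s["ee_rot"]).as_matrix();print(M.round(4),s["eef_pos"],s["q"])
d=pickle.load(open("c0.pkl","rb"));print(onz(d["side"],274,252,7))
print([np.round(proj(d["side"],[508.3+55*np.cos(a),7.8+55*np.sin(a),8]),0).tolist() for a in np.arange(4)*np.pi/2])
E
```

```text
[[-6.000e-04  2.326e-01  9.726e-01]
 [-1.400e-03  9.726e-01 -2.326e-01]
 [-1.000e+00 -1.500e-03 -2.000e-04]] [127.74445594 534.43083085 230.59222418] [ 1.20181752e+00  3.26862981e-01 -1.93461793e-01  1.05201479e+00
  9.05571436e-06  1.43659211e+00]
[509.08399364   9.72716634   7.        ]
[[301.0, 251.0], [272.0, 233.0], [247.0, 254.0], [276.0, 273.0]]
```

```bash
python3 - <<'E'
import pickle,cv2
d=pickle.load(open("c0.pkl","rb"))
cv2.imwrite("pics/coast.png",cv2.resize(d["side"]["img"][220:290,235:315],None,fx=7,fy=7,interpolation=cv2.INTER_CUBIC))
E
```

```text
(no output)
```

View pics/coast.png

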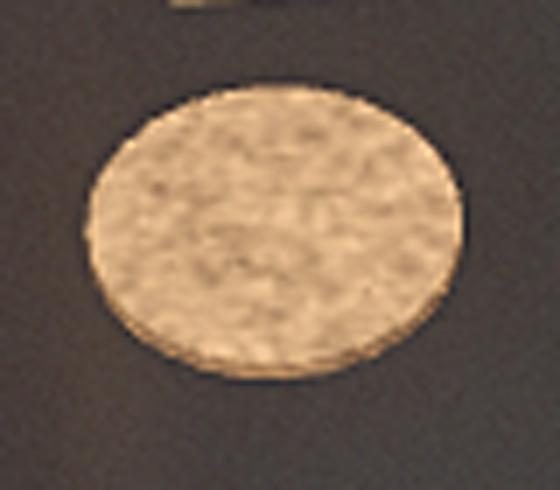

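The side view shows the coaster spanning columns 247–301 and rows 232–274. That agrees with the top view to about 2 mm, with its centre at about (508.5, 8.7). The jar axis is at about (552.4, 233.3) with the stand at 10°. The bar is at 117° (−63°), so it needs about 73° CCW. Moving above the jar.

Emit:
send_rows --rot '[[0,0,0],[0,0,0],[0,0,0],[0,0,0],[0,0,0],[0,0,0],[0,0,0],[0,0,0]]' --linear '[[8,-23,57],[16,-46,114],[25,-69,171],[34,-92,228],[43,-115,285],[52,-138,342],[60,-161,400],[66,-180,447]]' --fingers '[85,85,85,85,85,85,85,85]'

```text
clock: 1.1
eef_pos: [522.3, 254.0, 164.5]
ee_rot: [0.185, 1.563, -0.186]
contact_force: [-0.1, 0.6, 0.3]
gripper_width: 85.0
```

Emit:
send_rows --rot '[[0,0,0],[0,0,0],[0,0,0],[0,0,0],[0,0,0],[0,0,0],[0,0,0],[0,0,0]]' --linear '[[2,-6,16],[4,-12,30],[5,-14.4,36],[5,-14.4,36],[5,-14.4,36],[5,-14.4,36],[5,-14.4,36],[5,-14.4,36]]' --fingers '[85,85,85,85,85,85,85,85]'

```text
clock: 2.1
eef_pos: [552.4, 233.6, 160.4]
ee_rot: [0.184, 1.563, -0.184]
contact_force: [1.2, -0.3, -0.1]
gripper_width: 84.9
```

```bash
python3 - <<'E'
from station import r,capture
import cv2,numpy as np
s=r.state();print({k:np.round(s[k],3) for k in("clock","q","eef_pos","ee_rot","contact_force","gripper_width")})
a=capture("side")["img"];b=capture("top")["img"]
o=lambda i:cv2.resize(i,None,fx=4,fy=4,interpolation=cv2.INTER_CUBIC)
cv2.imwrite("pics/ab.png",np.hstack([o(a[90:190,240:340]),o(b[150:250,180:280])]))
E
```

```text
{'clock': np.float64(2.1), 'q': array([ 0.277,  0.47 , -0.162,  0.938,  0.   ,  0.512]), 'eef_pos': array([552.376, 233.645, 160.381]), 'ee_rot': array([ 0.184,  1.563, -0.184]), 'contact_force': array([ 1.21 , -0.336, -0.086]), 'gripper_width': np.float64(84.893)}
```

View pics/ab.png

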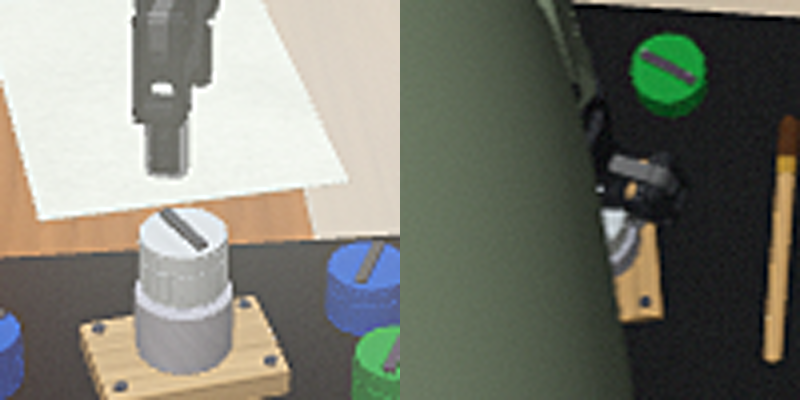

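The side view shows the open gripper straight above the cap (cap top about (285,148)). Descending, then closing.

Emit:
send_rows --rot '[[0,0,0],[0,0,0],[0,0,0],[0,0,0],[0,0,0],[0,0,0],[0,0,0],[0,0,0]]' --linear '[[15,0,0],[30,0,0],[45,0,0],[60,0,0],[72,0,0],[80,0,0],[86,0,0],[86,0,0]]' --fingers '[85,85,85,85,85,85,85,85]'

```text
clock: 3.2
eef_pos: [552.4, 233.5, 74.0]
ee_rot: [0.184, 1.563, -0.184]
contact_force: [-0.7, 1.2, 0.1]
gripper_width: 84.9
```

Emit:
send_rows --rot '[[0,0,0],[0,0,0],[0,0,0],[0,0,0],[0,0,0],[0,0,0],[0,0,0],[0,0,0]]' --linear '[[0,0,0],[0,0,0],[0,0,0],[0,0,0],[0,0,0],[0,0,0],[0,0,0],[0,0,0]]' --fingers '[75,65,58,52,47,43,40,40]'

```text
clock: 4.2
eef_pos: [552.7, 233.7, 74.9]
ee_rot: [0.185, 1.562, -0.184]
contact_force: [-1.9, 0.6, 5.2]
gripper_width: 48.6
```

```bash
cat > look.py <<'E'
from station import r,capture
import cv2,numpy as np,sys
s=r.state();print({k:np.round(s[k],3).tolist() for k in("clock","q","eef_pos","ee_rot","contact_force","torque","gripper_width")})
x,y,w=map(int,sys.argv[2:5])
a=capture("side")["img"]
cv2.imwrite(sys.argv[1],cv2.resize(a[y-w:y+w,x-w:x+w],(560,560),interpolation=cv2.INTER_CUBIC))
E
python3 look.py pics/g1.png 286 150 50
```

```text
{'clock': 4.2, 'q': [0.277, 0.557, -0.26, 0.753, 0.0, 0.512], 'eef_pos': [552.685, 233.743, 74.889], 'ee_rot': [0.185, 1.562, -0.184], 'contact_force': [-1.921, 0.637, 5.2], 'torque': [0.072, 0.307, 0.081], 'gripper_width': 48.574}
```

View pics/g1.png

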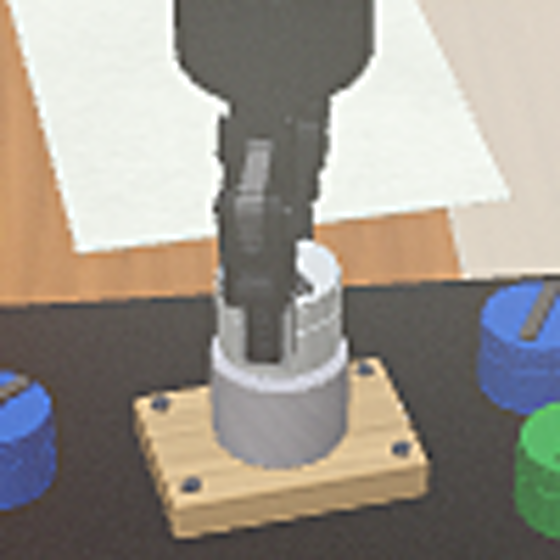

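The fingers hold the cap (opening 48.6 mm, small side force, tips clear of the shoulder). Turning CCW means a negative turn about tool x, by about 1.27 rad.

Emit:
send_rows --rot '[[-0.1,0,0],[-0.25,0,0],[-0.4,0,0],[-0.55,0,0],[-0.68,0,0],[-0.78,0,0],[-0.85,0,0],[-0.85,0,0]]' --linear '[[0,0,0],[0,0,0],[0,0,0],[0,0,0],[0,0,0],[0,0,0],[0,0,0],[0,0,0]]' --fingers '[40,40,40,40,40,40,40,40]'

```text
clock: 5.25
eef_pos: [553.5, 233.8, 74.9]
ee_rot: [-0.481, 1.515, 0.481]
contact_force: [1.1, 0.7, 4.8]
gripper_width: 48.5
```

```bash
python3 look.py pics/g2.png 286 150 50
```

```text
{'clock': 5.25, 'q': [0.277, 0.558, -0.259, 0.752, 0.0, -0.338], 'eef_pos': [553.474, 233.769, 74.93], 'ee_rot': [-0.481, 1.515, 0.481], 'contact_force': [1.088, 0.708, 4.807], 'torque': [0.213, -0.176, 0.06], 'gripper_width': 48.501}
```

View pics/g2.png

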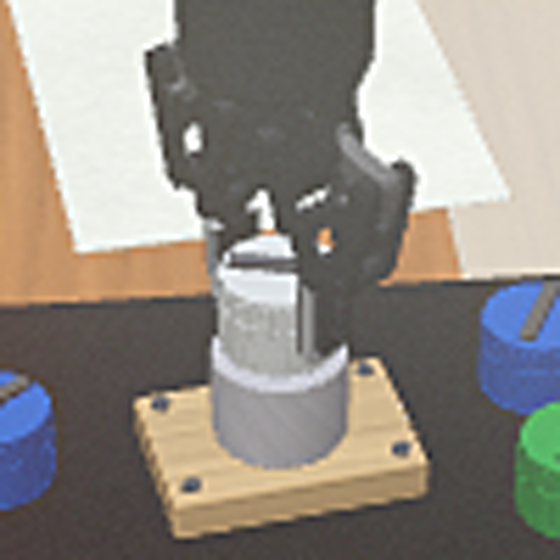

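The bar has followed (now nearly level in the view, about (287,147)), 49° turned. I'll finish the remaining 24°.

Emit:
send_rows --rot '[[-0.1,0,0],[-0.22,0,0],[-0.33,0,0],[-0.4,0,0],[-0.42,0,0],[-0.42,0,0],[-0.42,0,0],[-0.42,0,0]]' --linear '[[0,0,0],[0,0,0],[0,0,0],[0,0,0],[0,0,0],[0,0,0],[0,0,0],[0,0,0]]' --fingers '[40,40,40,40,40,40,40,40]'

```text
clock: 6.3
eef_pos: [553.2, 233.8, 74.9]
ee_rot: [-0.805, 1.415, 0.805]
contact_force: [0.9, 1.5, 6.1]
gripper_width: 48.6
```

```bash
python3 look.py pics/g3.png 286 150 50
```

```text
{'clock': 6.3, 'q': [0.277, 0.558, -0.259, 0.752, 0.0, -0.757], 'eef_pos': [553.17, 233.776, 74.893], 'ee_rot': [-0.805, 1.415, 0.805], 'contact_force': [0.95, 1.497, 6.052], 'torque': [0.164, -0.093, 0.032], 'gripper_width': 48.622}
```

View pics/g3.png

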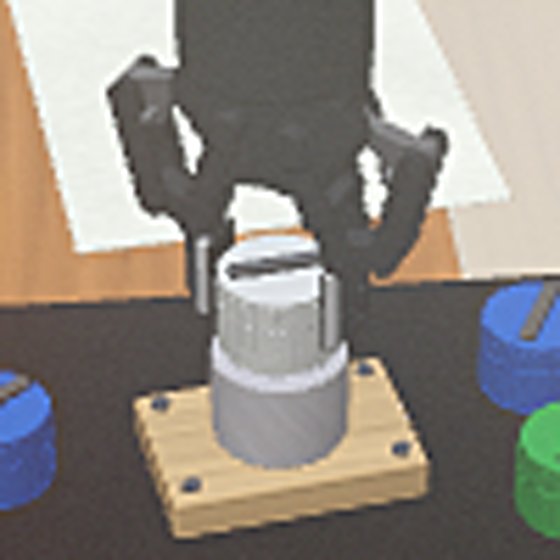

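The bar, from about (281,149) to (297,146), now runs parallel to the stand's front edge, so it is aligned. Lifting straight up.

Emit:
send_rows --rot '[[0,0,0],[0,0,0],[0,0,0],[0,0,0],[0,0,0],[0,0,0],[0,0,0],[0,0,0]]' --linear '[[-2,0,0],[-5,0,0],[-10,0,0],[-15,0,0],[-20,0,0],[-25,0,0],[-30,0,0],[-35,0,0]]' --fingers '[40,40,40,40,40,40,40,40]'

```text
clock: 7.35
eef_pos: [552.5, 233.5, 109.7]
ee_rot: [-0.806, 1.416, 0.806]
contact_force: [-0.3, 0.2, -0.5]
gripper_width: 48.4
```

```bash
python3 look.py pics/g4.png 286 140 50
```

```text
{'clock': 7.35, 'q': [0.277, 0.519, -0.224, 0.828, -0.0, -0.758], 'eef_pos': [552.464, 233.51, 109.656], 'ee_rot': [-0.806, 1.416, 0.806], 'contact_force': [-0.28, 0.165, -0.519], 'torque': [0.041, 0.026, -0.034], 'gripper_width': 48.437}
```

View pics/g4.png

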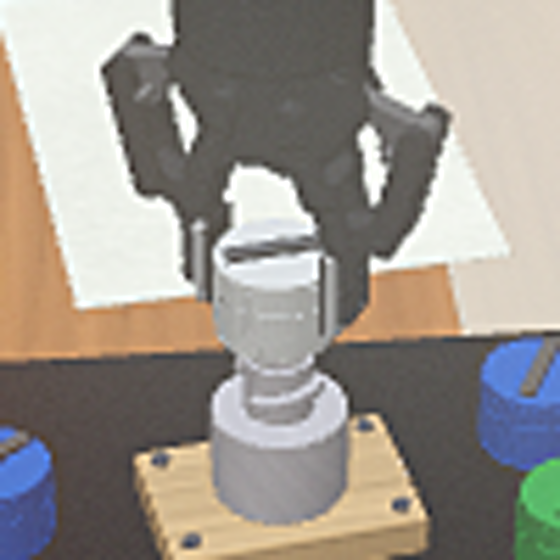

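The cap is off, held level, above the neck. Carrying it to the coaster.

Emit:
send_rows --rot '[[0,0,0],[0,0,0],[0,0,0],[0,0,0],[0,0,0],[0,0,0],[0,0,0],[0,0,0]]' --linear '[[-15,0,0],[-25,-5,-14],[-25,-15,-42],[-25,-27,-76],[-25,-40,-112],[-25,-53,-149],[-25,-65,-182],[-25,-73,-205]]' --fingers '[40,40,40,40,40,40,40,40]'

```text
clock: 8.4
eef_pos: [510.0, 17.7, 135.1]
ee_rot: [-0.806, 1.416, 0.804]
contact_force: [0.3, 0.2, -0.8]
gripper_width: 48.3
```

Emit:
send_rows --rot '[[0,0,0],[0,0,0],[0,0,0],[0,0,0],[0,0,0],[0,0,0],[0,0,0],[0,0,0]]' --linear '[[0,-3,-8],[8,-4,-11],[20,-4,-11],[34,-4,-11],[48,-4,-11],[60,-4,-11],[68,-4,-11],[70,-4,-11]]' --fingers '[40,40,40,40,40,40,40,40]'

```text
clock: 9.4
eef_pos: [508.1, 8.5, 63.6]
ee_rot: [-0.806, 1.417, 0.807]
contact_force: [-0.6, -0.2, -0.5]
gripper_width: 48.3
```

```bash
python3 look.py pics/g5.png 274 225 60
```

```text
{'clock': 9.4, 'q': [-0.129, 0.433, -0.52, 0.619, 0.0, -1.164], 'eef_pos': [508.113, 8.517, 63.62], 'ee_rot': [-0.806, 1.417, 0.807], 'contact_force': [-0.56, -0.221, -0.525], 'torque': [0.048, 0.012, -0.002], 'gripper_width': 48.264}
```

View pics/g5.png

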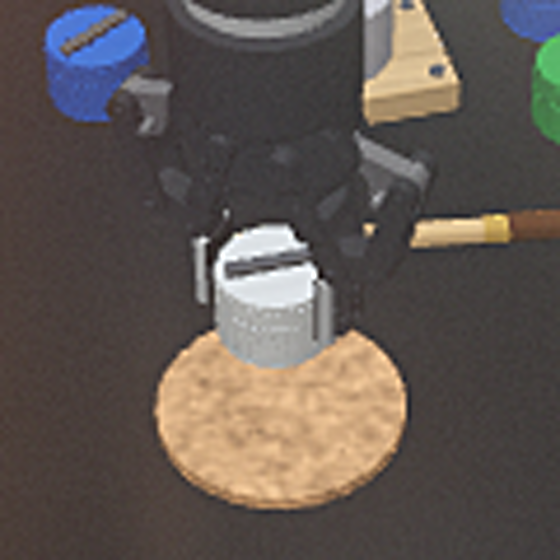

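The cap hangs level over the coaster at TCP (508.1, 8.5), with its underside at about 55 mm. Lowering about 46 mm, slowly at the end.

Emit:
send_rows --rot '[[0,0,0],[0,0,0],[0,0,0],[0,0,0],[0,0,0],[0,0,0],[0,0,0],[0,0,0]]' --linear '[[10,0,0],[20,0,0],[28,0,0],[34,0,0],[38,0,0],[41,0,0],[43,0,0],[44,0,0]]' --fingers '[40,40,40,40,40,40,40,40]'

```text
clock: 10.45
eef_pos: [508.6, 8.4, 20.3]
ee_rot: [-0.806, 1.416, 0.806]
contact_force: [0.2, -0.0, -0.5]
gripper_width: 48.5
```

Emit:
send_rows --rot '[[0,0,0],[0,0,0],[0,0,0],[0,0,0],[0,0,0],[0,0,0],[0,0,0],[0,0,0]]' --linear '[[0.5,0,0],[1,0,0],[1.5,0,0],[2,0,0],[2.3,0,0],[2.5,0,0],[2.5,0,0],[2.5,0,0]]' --fingers '[40,40,40,40,40,40,40,40]'

```text
clock: 11.45
eef_pos: [508.5, 8.5, 17.8]
ee_rot: [-0.806, 1.416, 0.806]
contact_force: [0.6, 0.3, -1.0]
gripper_width: 48.5
```

```bash
python3 look.py pics/g6.png 274 235 50
```

```text
{'clock': 11.45, 'q': [-0.129, 0.504, -0.558, 0.509, 0.0, -1.164], 'eef_pos': [508.462, 8.453, 17.786], 'ee_rot': [-0.806, 1.416, 0.806], 'contact_force': [0.604, 0.288, -0.96], 'torque': [-0.006, 0.005, -0.041], 'gripper_width': 48.451}
```

View pics/g6.png

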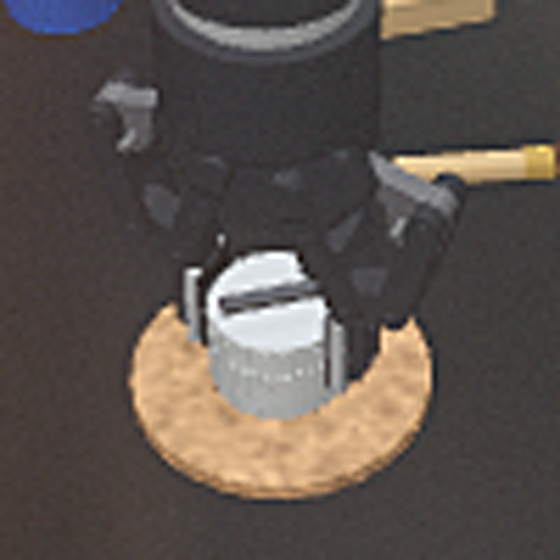

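The cap is centred and about 1 mm above the cork, with no contact force yet. Lowering a touch more.

Emit:
send_rows --rot '[[0,0,0],[0,0,0],[0,0,0],[0,0,0],[0,0,0],[0,0,0],[0,0,0],[0,0,0]]' --linear '[[0.3,0,0],[0.6,0,0],[0.9,0,0],[1.1,0,0],[1.3,0,0],[1.3,0,0],[1.3,0,0],[1.3,0,0]]' --fingers '[40,40,40,40,40,40,40,40]'

```text
clock: 12.5
eef_pos: [508.5, 8.4, 16.9]
ee_rot: [-0.806, 1.416, 0.806]
contact_force: [-1.4, -0.2, 6.1]
gripper_width: 48.1
```

Contact: 6 N upward at z 16.9, as expected. Opening gently, then lifting straight up.

Emit:
send_rows --rot '[[0,0,0],[0,0,0],[0,0,0],[0,0,0],[0,0,0],[0,0,0],[0,0,0],[0,0,0]]' --linear '[[0,0,0],[0,0,0],[0,0,0],[0,0,0],[0,0,0],[0,0,0],[0,0,0],[0,0,0]]' --fingers '[52,56,60,64,68,72,75,75]'

```text
clock: 13.5
eef_pos: [508.5, 8.4, 16.5]
ee_rot: [-0.806, 1.416, 0.806]
contact_force: [0.0, 0.3, 0.2]
gripper_width: 75.0
```

Emit:
send_rows --rot '[[0,0,0],[0,0,0],[0,0,0],[0,0,0],[0,0,0],[0,0,0],[0,0,0],[0,0,0]]' --linear '[[-10,0,0],[-25,0,0],[-40,0,0],[-60,0,0],[-80,0,0],[-110,0,0],[-140,0,0],[-150,0,0]]' --fingers '[75,75,75,75,75,75,75,75]'

```text
clock: 14.5
eef_pos: [509.8, 8.3, 169.2]
ee_rot: [-0.808, 1.413, 0.804]
contact_force: [0.6, -0.0, -0.2]
gripper_width: 75.0
```

```bash
python3 - <<'E'
from station import r,capture
from capm import *
s=capture("side");t=capture("top");cv2.imwrite("pics/end_s.png",s["img"]);cv2.imwrite("pics/end_t.png",t["img"])
st=r.state();print(st["clock"],st["eef_pos"],st["contact_force"])
print(bar(s,(274.,235.),9,47.,160), proj(s,(508.5,8.4,44)))
cv2.imwrite("pics/end_c.png",cv2.resize(s["img"][185:285,224:324],(500,500),interpolation=cv2.INTER_CUBIC))
E
```

```text
14.6 [509.27730407   8.37879604 167.82936975] [ 0.2471714   0.79095362 -0.01778575]
(np.float64(10.64653526126591), array([510.61078215,  11.64502104]), 56, array([ 9.20963411, 33.86896433])) (np.float64(273.34878453388495), np.float64(239.8221493055548))
```

View pics/end_s.png

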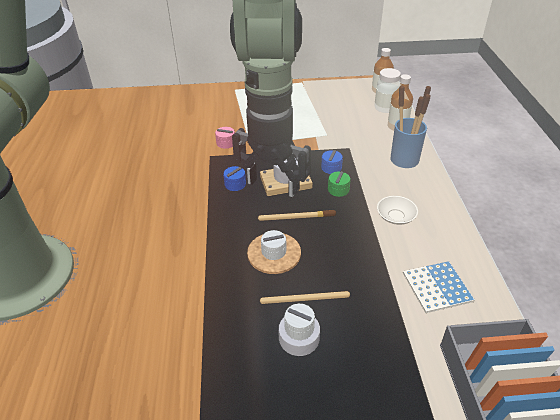

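View pics/end_c.png

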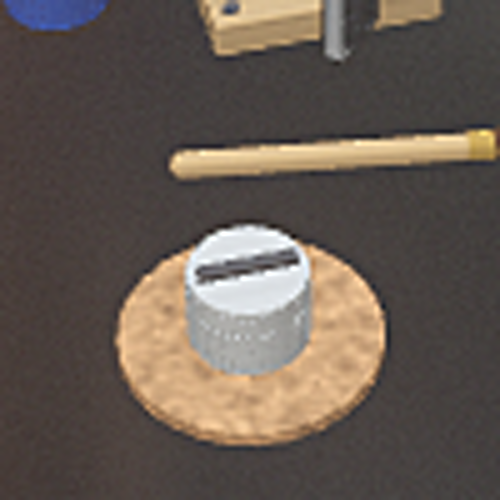

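The cap (top about (274,238)) stands upright and released in the middle of the coaster, and the short jar at (299,330) hasn't moved. The gripper is well above everything. Handing in.

```bash
python3 - <<'E'
from station import r
print(r.state()["qvel"].round(3)); print(r.finish_job())
E
```

```text
[-0.001  0.03  -0.037 -0.024 -0.    -0.001]
the job is handed in; nothing more can be done
None
```

I unscrewed the cap about 73° counterclockwise until its bar lay along the stand's long side. I then lifted it off, set it upright in the middle of the cork coaster, let go, and handed the job in at about 14.6 s. No verdict came back.

My last checks:
- **Cap position:** the bar's centre in the side view was at about (511, 12). That is roughly 4 mm from the coaster centre I measured at (508.5, 8.5), against a 25 mm limit. The cap looked upright in that picture.
- **Release:** the fingers opened to 75 mm with no outside force on the tool, and the gripper finished about 168 mm up, touching nothing.
- **Short jar:** it shows at the same place in the side view as at the start. I judged this by eye and did not measure it again.

Three early automatic measurements were off: the coaster in the side view, because its colour mask picked up surrounding pixels, and the cap-top discs in both views. I used the bar, the stand and the coaster's visible edges instead, and those agreed to about 2–3 mm.

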